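# Set the cold frame to air

## Task

Set the little wooden cold frame to air its seedlings: slide the prop on its side all the way forward to the stop at the front end of its track, then fold the lid down until its front rail rests on the prop's roller, and leave it there. Do not disturb the other things on the bench.

Things in the scene. Friction and masses are not known exactly. Their poses are not given: they have to be found in the camera images.
- cold_frame: Open pale wooden box with a hinged lid, fixed to the bench: 200 mm deep (x), 240 wide (y), walls 100 high; inside, below the rim, a green six-cell seed tray with seedlings. Origin: centre of its underside, z up. Its front (-x) faces the robot, yawed -0.2 to 0.3 rad. Lid hinged along the back rim; an aluminium track for the prop on the outside of the right-hand (-y) wall, 58 mm up.
- lid (a joint): Lid angle, rad: 0 shut flat on the rim, 1.57 upright, 1.75 farthest back; starts at 1.40 to 1.68. Stiff hinge (0.6 N m friction): the lid stays at any angle it is left. With the prop at its front stop the lid's right overhang comes to rest on the roller at 0.38 rad (22 degrees) and can go no lower; with the prop over 15 mm short of its stop the lid passes it and goes down to 0.
- lid_front (a point): Middle of the lid's front rail, on the outer (upper) face, 194 mm from the hinge line, 18 mm above the underside. Lid: wooden frame round a clear sheet, 208 mm from hinge line to front edge, 240 wide, 16 thick, 0.34 kg. Front rail: 28 mm wide (180 to 208 mm off the hinge line), 18 thick. Axes with the lid shut are the cold frame's: x towards the hinge, z out of the outer face.
- prop (a joint): Travel of the prop along its track in m: 0 at the rear stop, 0.088 at the front stop; it grows towards the frame's front (its -x). It starts between 0 and 0.045, and takes about 2.5 N to slide.
- prop_roller (a point): Centre of the rubber roller on top of the prop, 166 mm above the bench, 139 mm to the right (-y) of the frame's centre; it lies across (along y), 18 mm in diameter, 32 mm long. Below it an upright steel post, 14 x 14 mm, from 65 to 157 mm above the bench, on an aluminium saddle 55 mm long (10 mm ahead of the post's centre, 45 mm behind). Axes are the cold frame's.
- prop_stop (a point): Face of the dark steel stop at the front end of the track, 58 mm above the bench, which the saddle's front end meets; the saddle's front end is 10 mm ahead of the roller's centre.
- trowel: Loose stainless trowel with a dark wooden handle, 290 mm long, lying along its x (blade to +x), to the right of the cold frame; up to 26 mm high. Origin under its neck, 120 mm from the handle's end. Leave alone.
- pot: Loose empty terracotta pot, 114 mm across the rim, 100 mm high, to the left of the cold frame. Origin under its centre. Leave alone.
- tag_holder: Loose grey silicone plant tag holder, a block 45 x 125 x 34 mm with four white tags standing in it up to 97 mm high, just left of the cold frame. Origin under its centre, long along its y. Leave alone.
- dibber: Loose wooden T-handled dibber lying down, 185 mm long along its x (point to +x), handle 90 mm across, 24 mm high, just right of the cold frame, below the prop's track. Leave alone.
- seed_tin: Loose upright tin, 72 mm across, 85 mm high, at the left of the bench. Leave alone.
- saucer: Loose terracotta saucer, 130 mm across, 22 mm high, at the left of the bench. Leave alone.
- weed_fork: Loose three-tined steel hand fork with a dark wooden handle, 270 mm long along its x, at the right of the bench. Leave alone.
- lid_hinge (a point): Middle of the hinge line, which runs along the cold frame's y axis: 100 mm behind the frame's centre and 102 mm above the bench. The lid's underside lies in the plane through it.
- lid_horn (a point): Underside of the right-hand (-y) overhanging end of the lid's front rail, 194 mm from the hinge line, 137 mm to the right of the frame's centre: the part that comes to rest on the roller. The front rail is 308 mm long and overhangs each side wall by 34 mm.

How it is judged:
By the outcome, as a careful person would: the job done as asked, in the order asked, and still so for the second after the job is handed in, with the robot touching nothing.
It also fails if it takes over 45 s, if anything falls off the work surface, if the arm or the gripper's body presses on something with over 40 N, if the wrist force passes 120 N, or if a joint passes its speed limit or range.

## Robot

A 6-joint arm with a two-finger parallel gripper is mounted at the origin on the work surface. World frame = base frame: x ahead of the robot, y to its left, z up, the work surface at z = 0. Lengths are in m, angles in rad, forces in N, time in s.
With the tool pointing down it reaches from about 0.375 to 0.9 m from the base axis. Payload 3.1 kg.
Tool frame: the origin (TCP) lies on the centre line of the jaws, within the pads' length; the fingertips stand ahead of it and the grasp point (between the pads) lies 3 mm ahead of it (robot.tip_reach is the z of the fingertips in the tool frame, in m); z points along the fingers, y is the line along which they close (so a half turn about z gives the same grasp; the last joint's range is limited). The gripper opens to 87 mm and grips with 3 to 60 N. Pads are 19 mm wide; open, the fingers measure 117 mm over their backs; the gripper's body (75 mm by 190 mm) begins 51 mm behind the grasp point.
Start: joints at [-1.351, 0.527, 1.433, -0, 1.181, -0.178], TCP at [0.243, -0.576, 0.245] pointing down, gripper open.
Joint ranges: [-3.08, 3.08], [-0.75, 2.2], [0.22, 2.44], [-1.43, 4.57], [0, 2.65], [-2.85, 2.85]. Speed limits (rad/s): [2.79, 2.79, 3.14, 3.14, 3.14, 3.14].

## Interface

Orientations are given as a unit quaternion [x, y, z, w].
In Python, from rig import sensors, eyes, ticket, robot gives the robot as it stands.
- The arm moves only by the tool drive_tool, never from a script. Its argument "deltas" is a list that holds one entry, the list of rows, each a list of 6 numbers: the shift along the tool's x, y, z in mm, then the turn, a rotation vector about the tool's x, y, z in rad. A call has 1 to 8 rows; each row shifts and turns the commanded pose from where the row before left it, along the tool's axes as they then stand; what a row does not reach is not made up. A row lasts 1/12 s, in which the tool goes at most 41.7 mm and 7.16 degrees, less where a joint would pass 70% of its speed; a pose out of reach is approached as far as the arm can. A call is refused whole if a number of a shift passes 41.7 or a number of a turn 0.125, either way. A call with a gripper value outside its range is refused whole. "gripper" is the opening in per cent of the stroke, from 0 (shut) to 100 (fully open), set as the call begins (left out, the last holds). The fingers move at their own pace and stop on an object; "squeeze" is the grip in N (left out, the last holds). Time passes only in rows, so rows that do not move let the fingers close. It gives the time, the measured TCP pose, the force, the opening and the grip force at its end, in the units of the state.
- sensors.get_obs(): the state, without advancing time (a new reading comes with each control period).
- eyes.camera(name): name is "scene" or "top" or "wrist"; returns a dict with "img" (420x560x3 uint8, red, green, blue), "fov_y" (degrees; the focal length in pixels is half the picture's height over the tangent of half this angle, whatever the lens; pixels are square), "cx", "cy" (the principal point, pixels), "D" ([k1, k2, p1, p2, k3] as OpenCV has them; the pictures are not rectified), "xyz" and "attitude" of the camera in the world; the wrist camera has in their place "hand_eye" (4x4, takes a point from camera to tool coordinates, whose origin is the TCP and whose axes are the flange's). Camera axes: x right, y up, looking along -z (the intrinsics and any distortion apply to the point x, -y, -z); pixel columns grow to the right and rows downward; lengths in m; the calibration is good to about 2 mm. A picture is of the moment at which its call begins: read the wrist's pose just before it. There is no depth.
- ticket.hand_in(): hands the job in; it is judged then, once.
The state is a dict: "time": time; "q": joint angles; "joint_velocities": joint speeds; "joint_torque": joint torques, N m; "position": TCP position; "tool_rot": TCP orientation; "ft_force": force on the tool from outside, world axes, zero at the start; "moment": the same for the moment, N m; "grip_width": finger opening in m; "grip_force": force on a finger pad.
Only numpy, scipy, OpenCV 4.12 (cv2) and the standard library are available. Lean on these libraries where they do the work, as an engineer would, in place of code of your own. Each camera call takes 0.05 s, during which the arm holds its last target. There are 200 camera calls.

## Working session

There is one attempt and no reset: what is moved stays moved. The work goes in short steps, Python scripts to look and compute and a tool call to move; the robot and the scene stay as the last step left them, time stands still between calls to the robot, and variables do not carry over. Pictures are saved under pics/ and viewed, at most 10 in all, crops included, and the job is handed in when it is done.

Besides the shell and the picture viewer there is one more tool, called after "Emit:" as name([rows], argument=value, ...), one row to a line, values as JSON. drive_tool: Moves the arm, as the interface text tells. Its arguments: {"type":"object","properties":{"deltas":{"type":"array"},"gripper":{"type":"number"},"squeeze":{"type":"number"}},"required":["deltas"]}

```bash
ls; mkdir -p pics; python3 - <<'E'
from rig import sensors, eyes, robot
import cv2
o=sensors.get_obs(); print({k:o[k] for k in ('time','position','tool_rot','ft_force','grip_width')}); print(robot.tip_reach,[a for a in dir(robot) if a[0]!='_'])
for n in('scene','top'):
    c=eyes.camera(n); cv2.imwrite(f'pics/{n}0.png',c['img'][:,:,::-1]); print(n,{k:c[k] for k in c if k!='img'})
E
```

```text
pics
{'time': 0.0, 'position': array([ 0.24257499, -0.57529696,  0.24358823]), 'tool_rot': array([ 9.80184500e-01,  1.98083998e-01, -3.78543756e-05, -1.03669698e-03]), 'ft_force': array([ 0.58597097, -0.42104945,  0.30634975]), 'grip_width': 0.08693597074477273}
0.022 ['Unreachable', 'tip_reach']
scene {'fov_y': 47.07112274598255, 'cx': 278.4452411812454, 'cy': 209.2678440870939, 'D': array([-0.02625235,  0.        ,  0.        ,  0.        ,  0.        ]), 'xyz': array([1.48524072, 0.31576734, 0.89492761]), 'attitude': array([0.25466303, 0.35489975, 0.73759514, 0.51492361])}
top {'fov_y': 42.04713894987956, 'cx': 283.36048025659903, 'cy': 206.30952825865901, 'D': array([-0.15650169,  0.        ,  0.        ,  0.        ,  0.        ]), 'xyz': array([0.45913698, 0.00592992, 1.92369336]), 'attitude': array([ 0.01828827, -0.02192326, -0.69652683,  0.71696254])}
```

View pics/scene0.png

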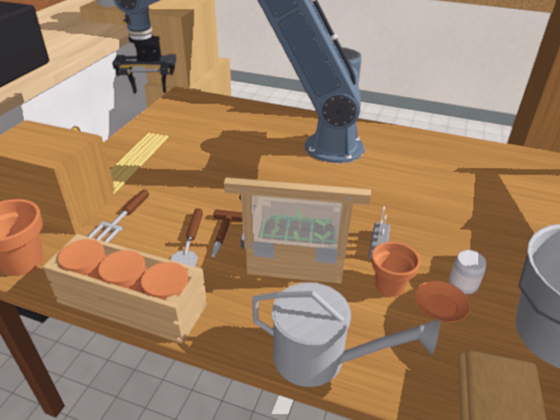

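View pics/top0.png

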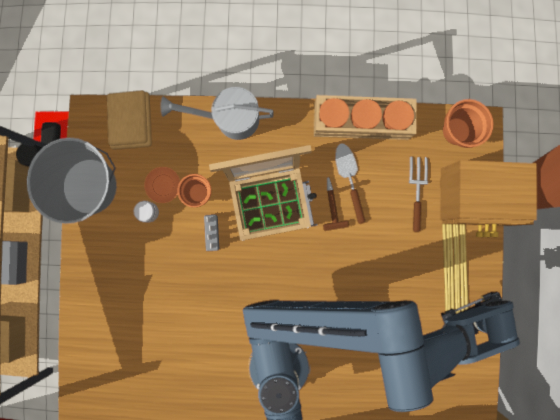

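The scene camera looks from behind the frame towards the robot. In the top view the frame is at about (270,205), the open lid at about (262,160) and the prop at about (310,190). I'll enlarge that area.

```bash
python3 - <<'E'
import cv2
a=cv2.imread('pics/top0.png')[138:248,200:350]; cv2.imwrite('pics/topc.png',cv2.resize(a,None,fx=5.33,fy=5.33,interpolation=cv2.INTER_CUBIC)[:600,:800])
E
```

```text
(no output)
```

View pics/topc.png

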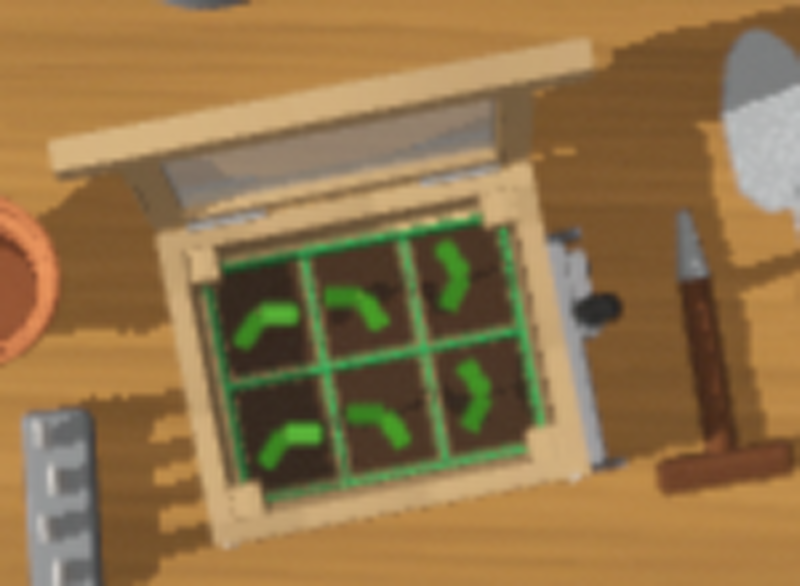

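```bash
cat > h.py <<'E'
import numpy as np, cv2
from scipy.spatial.transform import Rotation as R
from scipy.optimize import least_squares
def K(c):
    f=210/np.tan(np.radians(c['fov_y']/2)); return np.array([[f,0,c['cx']],[0,f,c['cy']],[0,0,1]])
def proj(c,P,Rm=None,t=None):
    Rm=R.from_quat(c['attitude']).as_matrix() if Rm is None else Rm; t=c['xyz'] if t is None else t
    p=((np.asarray(P)-t)@Rm)*[1,-1,-1]
    return cv2.projectPoints(p,np.zeros(3),np.zeros(3),K(c),np.array(c['D']))[0].reshape(-1,2)
def F(v,P):  # frame -> world, v=[x,y,yaw]
    return np.asarray(P)@R.from_euler('z',v[2]).as_matrix().T+[v[0],v[1],0]
def lid(a,s,y,h):  # s from hinge, h above underside
    return [.1-s*np.cos(a)+h*np.sin(a), y, .102+s*np.sin(a)+h*np.cos(a)]
E
python3 - <<'E'
from h import *
from rig import eyes
c=eyes.camera('top')
px=lambda L: np.array(L)/5.33+[200,138]
ob=px([(215,547),(592,470),(540,165),(155,235),(598,308),(50,145),(590,40),(57,177),(593,70)])
def pts(p):
    a=p[4]
    return F(p,[(-.1,.12,.1),(-.1,-.12,.1),(.1,-.12,.1),(.1,.12,.1),(.065-p[3],-.139,.170)]+[lid(a,.208,.154,.018),lid(a,.208,-.154,.018),lid(a,.208,.154,0),lid(a,.208,-.154,0)])
r=least_squares(lambda p:(proj(c,pts(p))-ob).ravel(),[.5,0,.2,.0,1.5])
p=r.x; print(p.round(4)); print((r.fun.reshape(-1,2)).round(1))
st=(proj(c,F(p,[(-.1,-.139,.058),(-.095,-.139,.06)]))-[200,138])*5.33
print('front right track px',st, 'frame x of roller',.065-p[3], F(p,[(.065-p[3],-.139,.166)]))
# stop px -> frame x
for q in [(612,463),(600,468),(580,232)]:
    f=least_squares(lambda u:(proj(c,F(p,[(u[0],u[1],.065)]))-px([q])).ravel(),[0,-.13]); print(q,f.x)
E
```

```text
[0.5681 0.0423 0.2225 0.068  1.6623]
[[ 0.3  0.1]
 [ 0.1  0.7]
 [-1.8 -0.5]
 [ 0.3 -0. ]
 [ 0.1 -0. ]
 [ 0.2 -0. ]
 [ 0.1 -0. ]
 [-0.1 -0.2]
 [ 0.7  0.1]]
front right track px [[617.95726464 469.17502236]
 [616.64012759 461.44983845]] frame x of roller -0.003044658506287129 [[ 0.59584723 -0.09395878  0.166     ]]
(612, 463) [-0.09545029 -0.13555226]
(600, 468) [-0.09710142 -0.12739999]
(580, 232) [ 0.0537841  -0.14439078]
```

```bash
cat >> h.py <<'E'
V=[.5681,.0423,.2225]
def go(x,y,tipz,yawf=0.):
    "tool-axis shift (mm) and turn to a tool-down pose; x,y in frame coords, closing line along frame y turned by yawf"
    from rig import sensors
    o=sensors.get_obs(); T=F(V,[(x,y,tipz+.022)])[0]
    c=R.from_quat(o['tool_rot']); g=R.from_euler('z',V[2]+yawf)*R.from_euler('x',np.pi)
    print('t',round(o['time'],2),'frame pos',(R.from_euler('z',-V[2]).apply(o['position']-[V[0],V[1],0])-[0,0,.022]).round(4),
      'shift',(c.inv().apply(T-o['position'])*1000).round(1),'turn',(c.inv()*g).as_rotvec().round(3),'F',o['ft_force'].round(1))
E
python3 - <<'E'
from h import *
from rig import eyes
print(eyes.camera('wrist')['hand_eye'].round(3))
go(.05,-.139,.225)
E
```

```text
[[-0.     0.967  0.256  0.07 ]
 [ 1.     0.    -0.     0.001]
 [-0.     0.256 -0.967 -0.14 ]
 [ 0.     0.     0.     1.   ]]
t 0.2 frame pos [-0.4538 -0.5308  0.2219] shift [ 564.7 -297.4   -2.5] turn [-0.001 -0.     0.176] F [-0.9 -0.4 -0.6]
```

```bash
python3 -c "
from h import *
go(-.13,-.18,.23)"
```

```text
t 0.2 frame pos [-0.4538 -0.5308  0.2219] shift [ 380.3 -288.6   -7.6] turn [-0.001 -0.     0.176] F [-0.9 -0.4 -0.6]
```

Emit:
drive_tool([
  [[24, -18, -0.5, 0, 0, 0], [24, -18, -0.5, 0, 0, 0], [24, -18, -0.5, 0, 0, 0], [24, -18, -0.5, 0, 0, 0], [24, -18, -0.5, 0, 0, 0], [24, -18, -0.5, 0, 0, 0], [24, -18, -0.5, 0, 0, 0], [24, -18, -0.5, 0, 0, 0]],
], gripper=0)

```text
time: 0.87
position: [0.3642, -0.3673, 0.2485]
tool_rot: [0.98, 0.198, -0.0, -0.0]
ft_force: [0.5, -0.1, -0.6]
grip_width: 0.0418
grip_force: 0.0
```

Emit:
drive_tool([
  [[24, -18, -0.5, 0, 0, 0], [24, -18, -0.5, 0, 0, 0], [24, -18, -0.5, 0, 0, 0], [24, -18, -0.5, 0, 0, 0], [24, -18, -0.5, 0, 0, 0], [24, -18, -0.5, 0, 0, 0], [24, -18, -0.5, 0, 0, 0], [20, -15, -0.5, 0, 0, 0]],
])

```text
time: 1.53
position: [0.4828, -0.1638, 0.2526]
tool_rot: [0.98, 0.198, 0.0, -0.0]
ft_force: [0.2, -0.7, 0.4]
grip_width: 0.0008
grip_force: 0.0
```

Emit:
drive_tool([
  [[0, 0, 0, 0, 0, -0.123], [0, 0, 0, 0, 0, -0.123], [0, 0, 0, 0, 0, -0.123], [0, 0, 0, 0, 0, -0.123], [0, 0, 0, 0, 0, -0.123], [0, 0, 0, 0, 0, -0.123], [0, 0, 0, 0, 0, -0.123], [0, 0, 0, 0, 0, -0.123]],
])

```text
time: 2.2
position: [0.4821, -0.1656, 0.2524]
tool_rot: [0.768, 0.64, -0.0, -0.0]
ft_force: [0.1, 0.4, -1.3]
grip_width: 0.0002
grip_force: 0.0
```

Emit:
drive_tool([
  [[0, 0, 0, 0, 0, -0.123], [0, 0, 0, 0, 0, -0.123], [0, 0, 0, 0, 0, -0.123], [0, 0, 0, 0, 0, -0.123], [0, 0, 0, 0, 0, -0.123], [0, 0, 0, 0, 0, -0.123], [0, 0, 0, 0, 0, -0.123], [0, 0, 0, 0, 0, -0.123]],
])

```text
time: 2.87
position: [0.4821, -0.1657, 0.2524]
tool_rot: [0.375, 0.927, 0.0, -0.0]
ft_force: [1.2, -0.0, 0.1]
grip_width: 0.0006
grip_force: 0.0
```

Emit:
drive_tool([
  [[0, 0, 0, 0, 0, -0.123], [0, 0, 0, 0, 0, -0.123], [0, 0, 0, 0, 0, -0.123], [0, 0, 0, 0, 0, -0.123], [0, 0, 0, 0, 0, -0.123], [0, 0, 0, 0, 0, -0.123], [0, 0, 0, 0, 0, -0.123], [0, 0, 0, 0, 0, -0.123]],
])

```text
time: 3.53
position: [0.4821, -0.1656, 0.2524]
tool_rot: [-0.107, 0.994, 0.0, -0.0]
ft_force: [0.8, -0.3, 0.5]
grip_width: 0.0006
grip_force: 0.0
```

```bash
python3 -c "
from h import *
from rig import sensors
print(sensors.get_obs()['q'].round(2))
go(.05,-.139,.225,np.pi)"
```

```text
[-0.55  0.36  1.71  0.    1.07 -2.34]
t 3.53 frame pos [-0.1298 -0.1838  0.2304] shift [-179.4   46.1    5.4] turn [ 0.    -0.    -0.007] F [ 0.8 -0.3  0.5]
```

Emit:
drive_tool([
  [[-23, 6, 0, 0, 0, 0], [-23, 6, 0, 0, 0, 0], [-23, 6, 0, 0, 0, 0], [-23, 6, 0, 0, 0, 0], [-23, 6, 0, 0, 0, 0], [-23, 6, 0, 0, 0, 0], [-23, 6, 0, 0, 0, 0], [-18, 4, 0, 0, 0, -0.007]],
])

```text
time: 4.2
position: [0.6492, -0.0824, 0.2522]
tool_rot: [-0.108, 0.994, 0.0, 0.0]
ft_force: [0.0, -0.8, 0.3]
grip_width: 0.0007
grip_force: 0.0
```

```bash
python3 - <<'E'
from h import *
from rig import eyes
import cv2
go(.05,-.139,.12,np.pi)
w=eyes.camera('wrist')['img'][:,:,::-1]; s=eyes.camera('scene')['img'][120:280,180:400,::-1]
s=cv2.resize(s,(578,420),interpolation=cv2.INTER_CUBIC)
cv2.imwrite('pics/a.png',cv2.resize(np.hstack([w,s]),(800,295)))
E
```

```text
t 4.2 frame pos [ 0.0515 -0.1395  0.2302] shift [  1.6   0.5 110.2] turn [ 0.     0.    -0.005] F [ 0.  -0.8  0.3]
```

View pics/a.png

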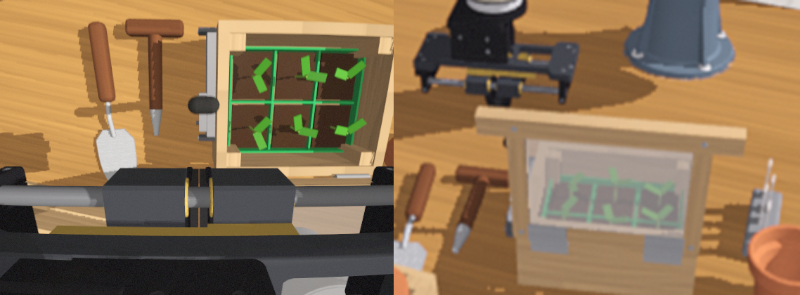

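The wrist view (left half) shows the roller at about (203,104), in line with the closed fingers and ahead of them. The scene view (right half) shows the gripper clear of the lid. Next I'll descend behind the prop and push it forward.

Emit:
drive_tool([
  [[0, 0, 20, 0, 0, 0], [0, 0, 20, 0, 0, 0], [0, 0, 20, 0, 0, 0], [0, 0, 20, 0, 0, 0], [0, 0, 20, 0, 0, 0], [0, 0, 10, 0, 0, 0], [0, 0, 0, 0, 0, 0]],
])

```text
time: 4.88
position: [0.6451, -0.0834, 0.1398]
tool_rot: [-0.108, 0.994, 0.001, -0.003]
ft_force: [-0.9, 0.2, 0.1]
grip_width: 0.0007
grip_force: 0.0
```

Emit:
drive_tool([
  [[10, 0, 0, 0, 0, 0], [10, 0, 0, 0, 0, 0], [8, 0, 0, 0, 0, 0], [7, 0, 0, 0, 0, 0], [7, 0, 0, 0, 0, 0], [7, 0, 0, 0, 0, 0], [7, 0, 0, 0, 0, 0], [7, 0, 0, 0, 0, 0]],
])

```text
time: 5.55
position: [0.5867, -0.0975, 0.1434]
tool_rot: [-0.108, 0.994, -0.001, 0.001]
ft_force: [2.1, -1.1, 1.8]
grip_width: 0.0006
grip_force: 1.4
```

```bash
python3 -c "
from h import *
go(-.064,-.139,.12,np.pi)"
```

```text
t 5.55 frame pos [-0.0127 -0.1404  0.1214] shift [51.3  1.1  1.3] turn [-0.001  0.002 -0.006] F [ 2.1 -1.1  1.8]
```

Contact force is about 2.4 N, so the prop is sliding. I'll continue.

Emit:
drive_tool([
  [[6, 0, 0, 0, 0, 0], [6, 0, 0, 0, 0, 0], [6, 0, 0, 0, 0, 0], [6, 0, 0, 0, 0, 0], [6, 0, 0, 0, 0, 0], [6, 0, 0, 0, 0, 0], [4, 0, 0, 0, 0, 0], [0, 0, 0, 0, 0, 0]],
])

```text
time: 6.22
position: [0.5456, -0.1057, 0.1423]
tool_rot: [-0.108, 0.994, 0.0, -0.001]
ft_force: [0.7, -0.1, -0.3]
grip_width: 0.0003
grip_force: 0.1
```

Emit:
drive_tool([
  [[2, 0, 0, 0, 0, 0], [2, 0, 0, 0, 0, 0], [2, 0, 0, 0, 0, 0], [2, 0, 0, 0, 0, 0], [0, 0, 0, 0, 0, 0]],
])

```text
time: 6.63
position: [0.5387, -0.1072, 0.1423]
tool_rot: [-0.108, 0.994, 0.0, -0.001]
ft_force: [0.9, 0.3, -0.8]
grip_width: 0.0002
grip_force: 0.7
```

```bash
python3 -c "
from h import *
go(-.064,-.139,.12,np.pi)"
```

```text
t 6.63 frame pos [-0.0616 -0.1393  0.1203] shift [2.4 0.3 0.3] turn [ 0.001 -0.001 -0.006] F [ 0.9  0.3 -0.8]
```

Emit:
drive_tool([
  [[1.5, 0, 0, 0, 0, 0], [1.5, 0, 0, 0, 0, 0], [1.5, 0, 0, 0, 0, 0]],
])

```text
time: 6.88
position: [0.5376, -0.1077, 0.1426]
tool_rot: [-0.107, 0.994, 0.0, 0.003]
ft_force: [12.4, 6.6, -5.7]
grip_width: 0.0003
grip_force: 6.3
```

Emit:
drive_tool([
  [[1.5, 0, 0, 0, 0, 0], [1.5, 0, 0, 0, 0, 0], [1.5, 0, 0, 0, 0, 0]],
])

```text
time: 7.13
position: [0.5374, -0.108, 0.1428]
tool_rot: [-0.106, 0.994, 0.0, 0.008]
ft_force: [20.7, 11.9, -11.5]
grip_width: 0.0005
grip_force: 11.4
```

```bash
python3 -c "
from h import *
go(-.07,-.139,.12,np.pi)"
```

```text
t 7.13 frame pos [-0.0632 -0.1398  0.1208] shift [6.9 0.8 0.7] turn [-0.002  0.016 -0.011] F [ 20.7  11.9 -11.5]
```

The stop is confirmed: force rises to 24 N with no further travel, and the implied roller position (-0.082) agrees with the geometry. Now I'll back off and rise.

Emit:
drive_tool([
  [[-8, 0, 0, 0, 0, 0], [-12, 0, 0, 0, 0, 0], [-12, 0, 0, 0, 0, 0], [0, 0, -30, 0, 0, 0], [0, 0, -35, 0, 0, 0], [0, 0, -35, 0, 0, 0], [0, 0, -35, 0, 0, 0], [0, 0, -35, 0, 0, 0]],
])

```text
time: 7.8
position: [0.5601, -0.1022, 0.3136]
tool_rot: [-0.108, 0.994, 0.0, -0.002]
ft_force: [1.0, 0.3, 0.1]
grip_width: 0.0008
grip_force: 0.0
```

Emit:
drive_tool([
  [[0, 0, -30, 0, 0, 0], [0, 0, -30, 0, 0, 0], [0, 0, -15, 0, 0, 0], [0, 0, 0, 0, 0, 0]],
])

```text
time: 8.13
position: [0.5625, -0.103, 0.3917]
tool_rot: [-0.108, 0.994, -0.002, 0.003]
ft_force: [1.1, -0.3, 0.4]
grip_width: 0.0002
grip_force: 0.0
```

```bash
python3 -c "
from h import *
go(.19,0,.365,np.pi)
from rig import eyes
import cv2
a=eyes.camera('scene')['img'][120:280,180:400,::-1];b=eyes.camera('top')['img'][138:258,200:365,::-1]
cv2.imwrite('pics/b.png',np.hstack([cv2.resize(x,(400,290),interpolation=cv2.INTER_CUBIC) for x in(a,b)]))"
```

```text
t 8.13 frame pos [-0.0376 -0.1405  0.3697] shift [-226.7  141.9    5.2] turn [-0.004  0.005 -0.006] F [ 1.1 -0.3  0.4]
```

View pics/b.png

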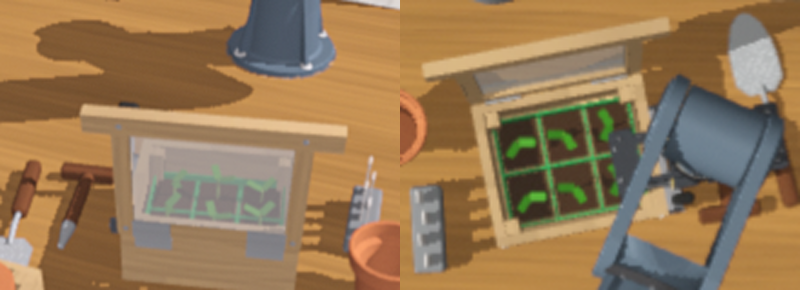

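The lid is undisturbed. The roller now sits near the front end of the track (about (683,200) in the right half). Next I'll move over and behind the lid.

Emit:
drive_tool([
  [[-28, 17.5, 0, 0, 0, 0], [-28, 17.5, 0, 0, 0, 0], [-28, 17.5, 0, 0, 0, 0], [-28, 17.5, 0, 0, 0, 0], [-28, 17.5, 0, 0, 0, 0], [-28, 17.5, 0, 0, 0, 0], [-28, 17.5, 0, 0, 0, 0], [-28, 17.5, 0, 0, 0, 0]],
])

```text
time: 8.9
position: [0.7502, 0.0835, 0.3835]
tool_rot: [-0.108, 0.994, 0.0, -0.004]
ft_force: [0.4, -0.2, 0.4]
grip_width: 0.0005
grip_force: 0.0
```

Emit:
drive_tool([
  [[0, 0, 0, 0, 0, 0], [0, 0, 20, 0, 0, 0], [0, 0, 25, 0, 0, 0], [0, 0, 25, 0, 0, 0], [0, 0, 10, 0, 0, 0], [0, 0, 0, 0, 0, 0]],
])

```text
time: 9.4
position: [0.7475, 0.0819, 0.3011]
tool_rot: [-0.108, 0.994, 0.001, -0.006]
ft_force: [-0.7, 0.7, 0.6]
grip_width: 0.0008
grip_force: 0.0
```

```bash
python3 -c "
from h import *
go(.16,0,.285,np.pi)
from rig import sensors
print(sensors.get_obs()['q'].round(2))
for a in [1.66,1.57,1.4,1.2,1.0,.8,.6,.5,.45,.4,.38,.35]:
  p=lid(a,.192,0,.018); print(a,np.round([p[0]+.0095,p[2]],4))"
```

```text
t 9.4 frame pos [ 0.1837 -0.0009  0.2791] shift [23.8  0.8 -5.6] turn [ 0.003 -0.012 -0.007] F [-0.7  0.7  0.6]
[-0.04  0.67  0.99 -0.    1.49 -1.83]
1.66 [0.1445 0.2916]
1.57 [0.1273 0.294 ]
1.4 [0.0946 0.2943]
1.2 [0.0567 0.2875]
1.0 [0.0209 0.2733]
0.8 [-0.0114  0.2523]
0.6 [-0.0388  0.2253]
0.5 [-0.0504  0.2098]
0.45 [-0.0556  0.2017]
0.4 [-0.0603  0.1933]
0.38 [-0.0621  0.1899]
0.35 [-0.0647  0.1847]
```

Emit:
drive_tool([
  [[10, 0, -1, 0, 0, 0], [10, 0, -1, 0, 0, 0], [10, 0, -1, 0, 0, 0], [10, 0, -1, 0, 0, 0], [10, 0, -1.5, 0, 0, 0], [10, 0, -1.5, 0, 0, 0], [10, 0, -1.5, 0, 0, 0], [10, 0, -1.5, 0, 0, 0]],
])

```text
time: 10.07
position: [0.6736, 0.0649, 0.3189]
tool_rot: [-0.108, 0.994, -0.0, 0.003]
ft_force: [3.0, 0.4, -1.0]
grip_width: 0.0002
grip_force: 1.5
```

```bash
python3 -c "
from h import *
go(.0567,0,.2875,np.pi)"
```

```text
t 10.07 frame pos [ 0.1079 -0.0013  0.2969] shift [51.2  0.9  9.1] turn [-0.001  0.005 -0.007] F [ 3.   0.4 -1. ]
```

Emit:
drive_tool([
  [[11, 0, 0.5, 0, 0, 0], [11, 0, 1.5, 0, 0, 0], [11, 0, 2.5, 0, 0, 0], [10, 0, 3, 0, 0, 0], [10, 0, 3.5, 0, 0, 0], [9, 0, 3.5, 0, 0, 0], [9, 0, 4, 0, 0, 0], [8, 0, 4, 0, 0, 0]],
])

```text
time: 10.73
position: [0.5965, 0.0477, 0.2975]
tool_rot: [-0.108, 0.994, -0.001, 0.003]
ft_force: [1.2, 0.1, 2.6]
grip_width: 0.0003
grip_force: 1.2
```

```bash
python3 -c "
from h import *
go(-.0114,0,.2523,np.pi)"
```

```text
t 10.73 frame pos [ 0.0289 -0.001   0.2755] shift [40.4  0.8 23. ] turn [-0.002  0.006 -0.007] F [1.2 0.1 2.6]
```

Emit:
drive_tool([
  [[9, 0, 4, 0, 0, 0], [9, 0, 4.5, 0, 0, 0], [8, 0, 5, 0, 0, 0], [8, 0, 5.5, 0, 0, 0], [7, 0, 6, 0, 0, 0], [7, 0, 6, 0, 0, 0], [6, 0, 6, 0, 0, 0], [6, 0, 6, 0, 0, 0]],
])

```text
time: 11.4
position: [0.5366, 0.0349, 0.2521]
tool_rot: [-0.108, 0.994, -0.0, 0.001]
ft_force: [1.6, -1.4, 1.8]
grip_width: 0.0005
grip_force: 0.8
```

```bash
python3 -c "
from h import *
go(-.0504,0,.2098,np.pi)"
```

```text
t 11.4 frame pos [-0.0323 -0.0003  0.2301] shift [18.1  0.2 20.3] turn [-0.001  0.001 -0.006] F [ 1.6 -1.4  1.8]
```

Emit:
drive_tool([
  [[5, 0, 5, 0, 0, 0], [5, 0, 5, 0, 0, 0], [4, 0, 5, 0, 0, 0], [4, 0, 5, 0, 0, 0], [3, 0, 5, 0, 0, 0], [2, 0, 4, 0, 0, 0], [1, 0, 2, 0, 0, 0], [0, 0, 0, 0, 0, 0]],
])

```text
time: 12.07
position: [0.5123, 0.0303, 0.2203]
tool_rot: [-0.108, 0.994, 0.0, -0.001]
ft_force: [-0.2, 0.5, 0.3]
grip_width: 0.0003
grip_force: 0.0
```

```bash
python3 -c "
from h import *
go(-.0621,0,.1899,np.pi)"
```

```text
t 12.07 frame pos [-0.0571  0.0006  0.1983] shift [ 5.  -0.6  8.4] turn [ 0.001 -0.002 -0.006] F [-0.2  0.5  0.3]
```

Emit:
drive_tool([
  [[0.8, 0, 1.5, 0, 0, 0], [0.8, 0, 1.5, 0, 0, 0], [0.8, 0, 1.5, 0, 0, 0], [0.8, 0, 1.5, 0, 0, 0]],
])

```text
time: 12.4
position: [0.51, 0.0296, 0.2151]
tool_rot: [-0.108, 0.994, 0.0, 0.0]
ft_force: [-0.7, 0.2, 1.6]
grip_width: 0.0005
grip_force: 0.6
```

Emit:
drive_tool([
  [[0.6, 0, 1.2, 0, 0, 0], [0.6, 0, 1.2, 0, 0, 0]],
])

```text
time: 12.57
position: [0.5089, 0.0293, 0.2126]
tool_rot: [-0.108, 0.994, 0.0, 0.0]
ft_force: [0.0, 0.3, 3.8]
grip_width: 0.0004
grip_force: 1.4
```

Emit:
drive_tool([
  [[0.3, 0, 1, 0, 0, 0], [0.3, 0, 1, 0, 0, 0]],
])

```text
time: 12.73
position: [0.5088, 0.0292, 0.2119]
tool_rot: [-0.108, 0.994, 0.0, 0.001]
ft_force: [-2.6, 1.7, 16.0]
grip_width: 0.0005
grip_force: 6.8
```

Emit:
drive_tool([
  [[0.3, 0, 1, 0, 0, 0], [0.3, 0, 1, 0, 0, 0]],
])

```text
time: 12.9
position: [0.5086, 0.0292, 0.2115]
tool_rot: [-0.108, 0.994, -0.0, 0.001]
ft_force: [-4.5, 2.6, 26.3]
grip_width: 0.0004
grip_force: 11.3
```

The force jumps to 26 N at a tip height of 0.190, which is where the lid should rest on the roller. Retreating straight up.

Emit:
drive_tool([
  [[0, 0, -4, 0, 0, 0], [0, 0, -15, 0, 0, 0], [0, 0, -25, 0, 0, 0], [0, 0, -30, 0, 0, 0], [0, 0, -30, 0, 0, 0], [0, 0, -30, 0, 0, 0], [0, 0, -10, 0, 0, 0], [0, 0, 0, 0, 0, 0]],
])

```text
time: 13.57
position: [0.5093, 0.0288, 0.3553]
tool_rot: [-0.108, 0.994, -0.001, 0.003]
ft_force: [-0.3, -0.4, -0.3]
grip_width: 0.0006
grip_force: 0.0
```

Emit:
drive_tool([
  [[30, 0, 0, 0, 0, 0], [30, 0, 0, 0, 0, 0], [30, 0, 0, 0, 0, 0], [20, 0, 0, 0, 0, 0], [0, 0, 0, 0, 0, 0]],
])

```text
time: 13.98
position: [0.395, 0.006, 0.3502]
tool_rot: [-0.107, 0.994, 0.001, -0.004]
ft_force: [-0.4, 1.0, 0.7]
grip_width: 0.0004
grip_force: 0.0
```

```bash
python3 -c "
from h import *
from rig import eyes
import cv2
go(0,0,.3,np.pi)
C=eyes.camera('scene');D=eyes.camera('top')
a=C['img'][120:280,180:400,::-1].copy();b=D['img'][138:258,200:365,::-1].copy()
for c,im,o in((C,a,(180,120)),(D,b,(200,138))):
  for p in proj(c,F(V,[lid(.38,.208,-.154,.018),lid(.38,.208,.154,.018),(-.0834,-.139,.166)])): im[tuple(np.clip((p-o).round().astype(int)[::-1],0,np.array(im.shape[:2])-1))]=(0,0,255)
cv2.imwrite('pics/c.png',np.hstack([cv2.resize(x,(400,290),interpolation=cv2.INTER_NEAREST) for x in(a,b)]))"
```

```text
t 13.98 frame pos [-0.1768  0.0028  0.3282] shift [-177.1   -1.6   26.8] turn [ 0.003 -0.007 -0.007] F [-0.4  1.   0.7]
```

View pics/c.png

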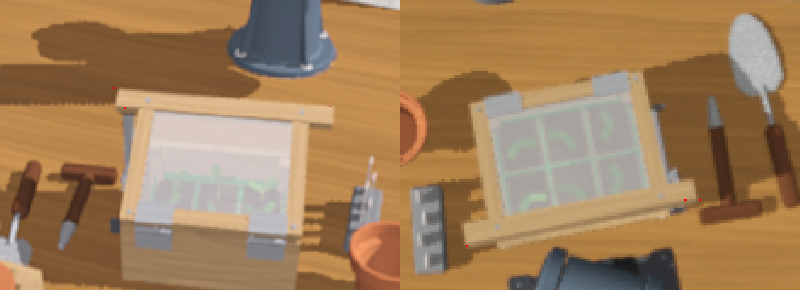

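The lid's front corners match the predicted 0.38 rad points (red dots at about (117,88) and (332,106) on the left, (466,246) on the right). The roller is under the right-hand overhang, the neighbouring items are unmoved and the robot is clear. I'm handing in.

```bash
python3 -c "
from rig import ticket
print(ticket.hand_in())"
```

```text
the job is handed in; nothing more can be done
None
```

The prop is at its front stop, the lid rests on its roller at about 0.38 rad, the other things on the bench look unmoved, and the job was handed in at about 14 s with the arm clear; no verdict came back.

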